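Load the end-cap feed hopper from a scoop tray

TASK

Lift the aluminium scoop tray of white end caps by the bail over its middle and carry it level to the steel feed hopper; set it down on the loading shelf, mouth towards the hopper and just behind the rim, and let go. Then take the tray by its rear bar and tip it over the rim until all five caps are in the hopper, and lower the empty tray back to stand level on the shelf. Leave the grey bin and the tape roll where they are.

Things in the scene. Friction and masses are not known exactly. Their poses are not given: they have to be found in the camera images.
- hopper: Fixed steel feed hopper with a loading shelf before it. Origin on the bench, straight below the middle of the rim rod between shelf and hopper; x points from the shelf into the hopper (tipping direction), y left of that, z up. Its x lies within 0.25 rad of the world's -y. Heights below are above the bench.
- hopper_shelf (a point): Middle of the loading shelf's top: flat, 130 mm high, x = -194 to -4 mm of the hopper, 190 mm wide.
- hopper_rim (a point): Middle of the rim rod's axis: round, 8 mm thick, 200 mm long along the hopper's y, axis at x = 0 and 138 mm high (top 142 mm: 12 mm above the shelf), on a 4 mm wall.
- hopper_in (a point): Middle of the hopper's inner floor. Inside: x = 2 to 218 mm of the hopper, 200 mm wide; side walls 190 mm and far wall 220 mm high; floor slopes from about 35 mm high at the rim down to 12 mm at the far wall.
- tray: Loose aluminium scoop tray, empty 0.28 to 0.49 kg, 140 mm wide, 220 mm long with rear bar. Origin: its middle, at its runners' undersides; x to the open mouth, z up. Side walls 4 mm, up to 54 mm; end wall at x = -70 mm, up to 56 mm. At the start on the bench, mouth within 0.35 rad of the world's -y. Caps slide out from about 40 degrees of tilt; 70 to 80 empties it surely.
- tray_mouth (a point): Middle of the mouth end of the tray's floor (x = 88, z = 18 mm). Floor from x = -70 mm to here, 4 mm thick, underside at z = 14 mm; beyond it an edge turned up about 5 mm reaches x = 98 mm.
- tray_runner (a point): Front lower edge of the front cross runner (x = 55, z = 0 mm of the tray). Two runners, 10 mm thick, 14 mm high, 130 mm long; the rear one at x = -63 to -53 mm. Set down with this edge 0 to 10 mm behind the rim rod's near side, the floor reaches over the rod; as the rear is lifted the runner hooks behind the rod, the pivot, whose axis is then at x = 59, z = 10 mm of the tray.
- tray_bail (a point): Middle of the tray's bail: a round steel bar 10 mm thick along the tray's y, 136 mm between its posts, 100 mm above the tray's origin, over the centre of mass. The caps below reach up to 46 mm above the origin.
- tray_rear_bar (a point): Middle of the tray's rear bar: a round steel bar 10 mm thick along the tray's y, 96 mm long between its two arms, at x = -117, z = 45 mm of the tray (45 mm free behind the end wall). It can turn between the fingers while the tray tips.
- cap0_centre (a point): Centre of one of the five identical loose white plastic end caps in the tray: a block 60 x 34 x 28 mm, 0.05 kg.
- cap1_centre (a point): Centre of one of the five identical loose white plastic end caps in the tray: a block 60 x 34 x 28 mm, 0.05 kg.
- cap2_centre (a point): Centre of one of the five identical loose white plastic end caps in the tray: a block 60 x 34 x 28 mm, 0.05 kg.
- cap3_centre (a point): Centre of one of the five identical loose white plastic end caps in the tray: a block 60 x 34 x 28 mm, 0.05 kg.
- cap4_centre (a point): Centre of one of the five identical loose white plastic end caps in the tray: a block 60 x 34 x 28 mm, 0.05 kg.
- bracket_bin: Bystander: open grey plastic bin 130 x 110 x 60 mm with steel brackets, 0.9 kg, no bail; it and the tray stand in two places side by side, either way round. Origin under its centre.
- tape_roll: Bystander: roll 96 mm across, 48 mm high. Origin under its centre.

How it is judged:
By the outcome, as a careful person would: the job done as asked, in the order asked, and still so for the second after the job is handed in, with the robot touching nothing.
It also fails if it takes over 64 s, if anything falls off the work surface, if the arm or the gripper's body presses on something with over 40 N, if the wrist force passes 120 N, or if a joint passes its speed limit or range.

ROBOT

A 7-joint arm with a two-finger parallel gripper is mounted at the origin on the work surface. World frame = base frame: x ahead of the robot, y to its left, z up, the work surface at z = 0. Lengths are in mm, angles in rad, forces in N, time in s.
With the tool pointing down it reaches from about 425 to 1025 mm from the base axis. Payload 9.4 kg.
Tool frame: the origin (TCP) lies on the centre line of the jaws, within the pads' length; the fingertips stand 8 mm ahead of it and the grasp point (between the pads) lies 11 mm behind it (tcp_to_tips is the distance from the TCP to the fingertips, in mm); x points along the fingers, z is the direction in which the jaws open and shut, and the axes are right-handed (so a half turn about x gives the same grasp; the last joint's range is limited). The gripper opens to 93 mm and grips with 3 to 60 N. Pads are 15 mm wide; open, the fingers measure 128 mm over their backs; the gripper's body (75 mm by 188 mm) begins 65 mm behind the grasp point.
Start: joints at [-1.362, 0.599, -0.003, 1.599, 0.002, 0.943, -0.08], TCP at [204.4, 695.59, 226.618] pointing down, gripper open.
Joint ranges: [-2.57, 2.57], [-0.35, 1.97], [-1.29, 1.29], [0.11, 2.56], [-1.05, 4.19], [0.11, 1.86], [-2.63, 2.63]. Speed limits (rad/s): [2.22, 2.22, 3.01, 3.01, 3.14, 3.14, 3.14].

INTERFACE

Orientations are given as [roll, pitch, yaw] about the fixed x, y, z axes, in that order (R = Rz(yaw) Ry(pitch) Rx(roll)).
In Python, from plant import get_obs, read_camera, camera_params, sign_off, tcp_to_tips gives the robot as it stands.
- The arm moves only by the tool jog_arm, never from a script. Its arguments are lists of equal length, an entry for each row: "delta_pos": the shift along the tool's x, y, z in mm, a list of three; "turn": the turn, a rotation vector about the tool's x, y, z in degrees, a list of three; "hand": the closure, from 0 (fully open) to 1 (shut). A call has 1 to 10 rows; each row shifts and turns the commanded pose from where the row before left it, along the tool's axes as they then stand; what a row does not reach is not made up. A row lasts 1/10 s, in which the tool goes at most 50 mm and 8.59 degrees, less where a joint would pass 70% of its speed; a pose out of reach is approached as far as the arm can. A call is refused whole if a number of a shift passes 50 or a number of a turn 8.59, either way. A call with a gripper value outside its range is refused whole. The fingers move at their own pace and stop on an object; "grip_force" is the grip in N (left out, the last holds). Time passes only in rows, so rows that do not move let the fingers close. It gives the time, the measured TCP pose, the force and the opening at its end, in the units of the state.
- get_obs(): the state, without advancing time (a new reading comes with each control period).
- read_camera(name): name is "side" or "top"; returns the picture (384x512x3 uint8, red, green, blue); there is no depth.
- camera_params(name): a dict with "K" (3x3 intrinsics, pixels), "R" (3x3) and "t" (3): a world point X has camera coordinates R X + t. Camera axes: x right, y down, z forward; pixel columns grow to the right and rows downward; lengths in mm; the calibration is good to about 2 mm. A picture is of the moment at which its call begins. camera_params takes no time and is no camera call.
- sign_off(): hands the job in, once; it reports no verdict.
The state is a dict: "clock": time; "q": joint angles; "joint_vel": joint speeds; "effort": joint torques, N m; "eef_pos": TCP position; "tcp_rot": TCP orientation; "force": force on the tool from outside, world axes, zero at the start; "wrist_torque": the same for the moment, N m; "gripper_width": finger opening in mm.
Only numpy, scipy, OpenCV 4.12 (cv2) and the standard library are available. Lean on these libraries where they do the work, as an engineer would, in place of code of your own. Each camera call takes 0.05 s, during which the arm holds its last target.

## Working session

There is one attempt and no reset: what is moved stays moved. The work goes in short steps, Python scripts to look and compute and a tool call to move; the robot and the scene stay as the last step left them, time stands still between calls to the robot, and variables do not carry over. Pictures are saved under pics/ and viewed, and the job is handed in when it is done.

Besides the shell and the picture viewer there is one more tool, called after "Emit:" in YAML: its name, and indented under it one key for each argument. jog_arm: Moves the arm, as the interface text tells. Its arguments: {"type":"object","properties":{"delta_pos":{"type":"array"},"turn":{"type":"array"},"hand":{"type":"array"},"grip_force":{"type":"number"}},"required":["delta_pos","turn","hand"]}

```bash
ls; mkdir -p pics; python3 - <<'E'
from plant import *
import cv2
o=get_obs();print(o['clock'],o['eef_pos'],o['tcp_rot'],o['gripper_width'],o['force'],tcp_to_tips)
for n in('top','side'):
    im=read_camera(n);cv2.imwrite(f'pics/{n}0.png',im[...,::-1]);cv2.imwrite(f'pics/{n}0b.png',cv2.resize(im[...,::-1],(800,600),interpolation=cv2.INTER_CUBIC))
    c=camera_params(n);print(n,c)
E
```

```text
pics
0.0 [204.24242324 695.13528538 225.77170105] [-3.06572426  1.56921854 -1.78061523] 93.25789370116972 [ 0.25549699 -0.17778638  0.09796714] 8.0
top {'K': array([[391.26435163,   0.        , 257.00571786],
       [  0.        , 391.26435163, 191.55543192],
       [  0.        ,   0.        ,   1.        ]]), 'R': array([[-9.96967780e-04, -9.99826572e-01, -1.85965568e-02],
       [-9.96063920e-01,  2.64112844e-03, -8.85984848e-02],
       [ 8.86322352e-02,  1.84350295e-02, -9.95893808e-01]]), 't': array([ 116.5262217 ,  606.17415034, 1005.61826053])}
side {'K': array([[412.81706225,   0.        , 255.01728152],
       [  0.        , 412.81706225, 187.08465777],
       [  0.        ,   0.        ,   1.        ]]), 'R': array([[ 0.8672918 , -0.49756764,  0.01521097],
       [-0.33739618, -0.61002092, -0.71696464],
       [ 0.36601741,  0.61668543, -0.69694357]]), 't': array([-467.49083126,  350.9705445 ,  912.54832488])}
```

View pics/top0b.png

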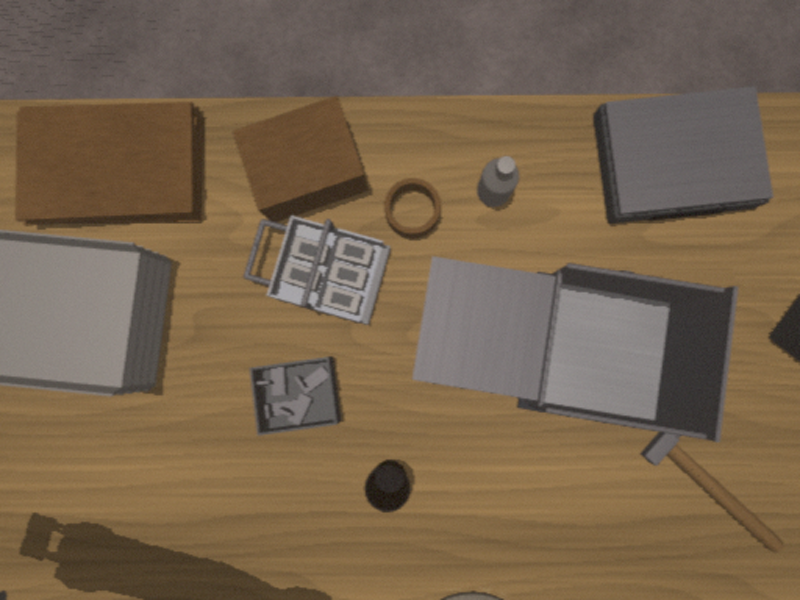

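View pics/side0b.png

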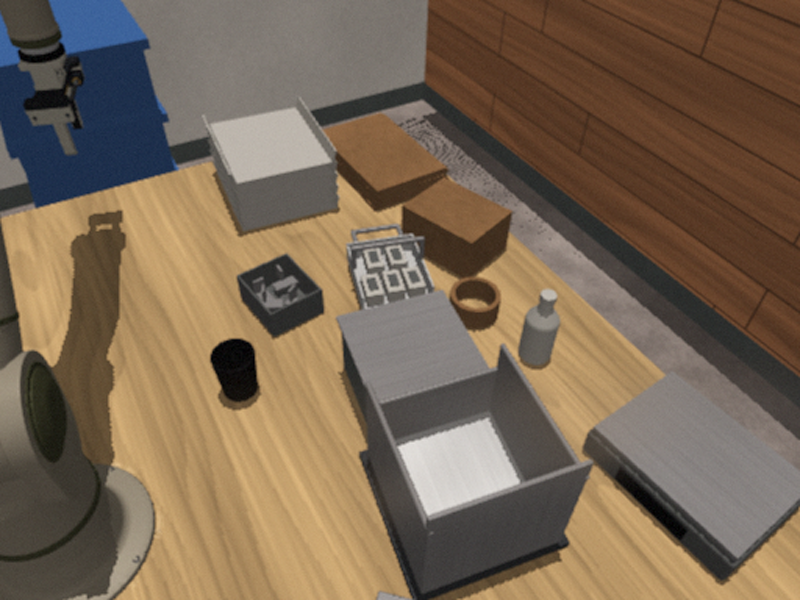

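```bash
python3 - <<'E'
import cv2
a=cv2.imread('pics/top0.png');s=cv2.imread('pics/side0.png')
def c(im,x0,y0,w,h,k,f):
    cv2.imwrite(f,cv2.resize(im[y0:y0+h,x0:x0+w],None,fx=k,fy=k,interpolation=cv2.INTER_CUBIC))
c(a,150,130,110,80,7,'pics/c_tray_t.png')
c(a,260,155,220,140,3.6,'pics/c_hop_t.png')
c(s,215,140,75,65,9,'pics/c_tray_s.png')
c(s,210,180,180,200,3,'pics/c_hop_s.png')
E
```

```text
(no output)
```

View pics/c_tray_t.png

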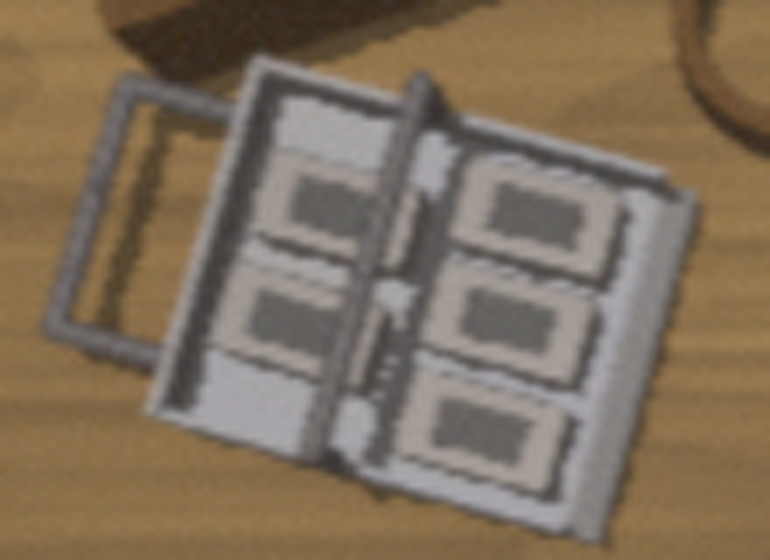

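View pics/c_hop_t.png

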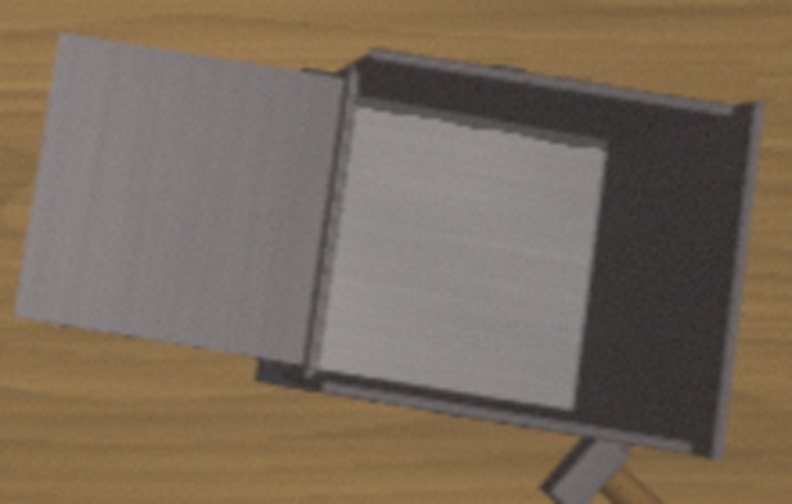

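View pics/c_tray_s.png

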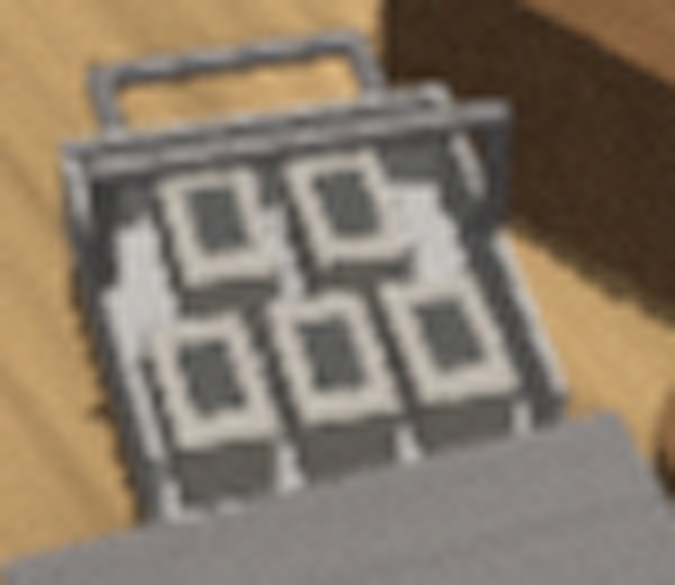

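View pics/c_hop_s.png

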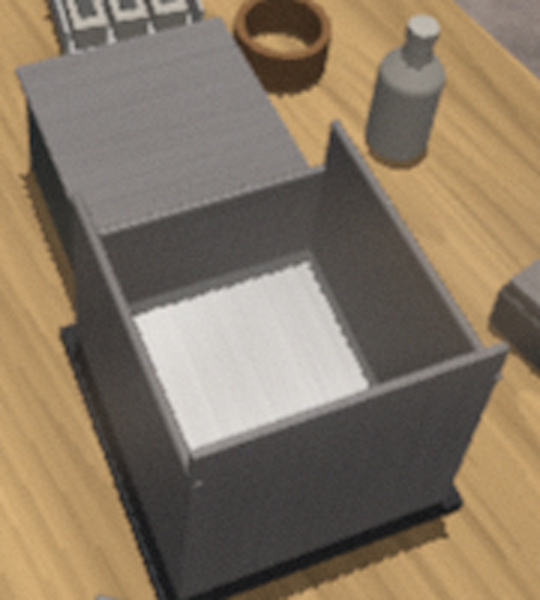

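```bash
cat > h.py <<'E'
import numpy as np,cv2
from scipy.optimize import least_squares
from scipy.spatial.transform import Rotation as Rn
from plant import *
P={n:camera_params(n) for n in('top','side')}
def proj(n,X):
    c=P[n];q=np.asarray(X)@c['R'].T+c['t'];q=q@c['K'].T;return q[:,:2]/q[:,2:]
def T(p,L,z=0):
    c,s=np.cos(p[2]),np.sin(p[2]);L=np.asarray(L,float)
    return np.c_[p[0]+c*L[:,0]-s*L[:,1],p[1]+s*L[:,0]+c*L[:,1],L[:,2]+z]
def fit(obs,p0,z=0):
    # obs: {cam:(scale,offx,offy,[(u,v,lx,ly,lz)])}
    D={n:(np.array([((u+.5)/k-.5+ox,(v+.5)/k-.5+oy) for u,v,*_ in l]),np.array([r[2:] for r in l],float)) for n,(k,ox,oy,l) in obs.items()}
    f=lambda p:np.concatenate([(proj(n,T(p,L,z))-uv).ravel() for n,(uv,L) in D.items()])
    r=least_squares(f,p0,loss='soft_l1',x_scale=[10,10,.1])
    for n,(uv,L) in D.items(): print(n,np.round(proj(n,T(r.x,L,z))-uv,1).tolist())
    return r.x
E
cat > m1.py <<'E'
from h import *
tt=[(127,88,-117,51,45),(57,325,-117,-51,45),(255,58,-72,70,55),(150,412,-72,-70,55),(700,195,98,70,23),(603,543,98,-70,23),(420,85,0,70,100),(320,460,0,-70,100)]
ts=[(100,75,-117,-51,45),(360,42,-117,51,45),(72,158,0,-70,100),(505,112,0,70,100)]
ht=[(62,33,-194,95,130),(15,317,-194,-95,130),(352,68,0,100,140),(311,375,0,-100,140),(762,103,222,104,220),(718,460,222,-104,220)]
hs=[(508,346,222,104,220),(190,460,222,-104,220),(18,70,-194,-95,130),(222,20,-194,95,130)]
for nm,a,ka,b,kb in(('tray',tt,(7,150,130),ts,(9,215,140)),('hop',ht,(3.6,260,155),hs,(3,210,180))):
    p0=[600,200,-1.57]
    for o in({'top':(*ka,a)},{'side':(*kb,b)},{'top':(*ka,a),'side':(*kb,b)}):
        p=fit(o,p0);print(nm,list(o),np.round(p,3))
E
python3 m1.py
```

```text
top [[0.9, -0.9], [-0.1, 2.2], [0.1, 0.0], [0.0, 0.9], [-0.3, -0.6], [-0.5, 0.1], [0.6, -0.5], [-0.6, -0.0]]
tray ['top'] [658.738 249.123  -1.839]
side [[-0.8, -0.7], [0.9, -0.4], [1.1, 0.6], [-1.2, 0.4]]
tray ['side'] [654.176 253.611  -1.893]
top [[0.8, -0.9], [-0.3, 2.2], [0.1, 0.1], [-0.2, 0.9], [-0.4, -0.4], [-0.7, 0.3], [0.5, -0.4], [-0.9, 0.1]]
side [[-0.8, 0.4], [0.6, -0.4], [3.2, 1.7], [0.4, -0.0]]
tray ['top', 'side'] [658.385 249.555  -1.842]
top [[-0.6, -0.1], [-0.4, -0.1], [0.8, 0.5], [-0.0, 0.0], [-0.2, 0.5], [0.4, -0.8]]
hop ['top'] [ 538.607 -108.461   -1.736]
side [[-0.6, 2.1], [1.1, -0.2], [-0.5, -0.6], [0.1, -0.7]]
hop ['side'] [ 534.49  -111.518   -1.744]
top [[-0.2, 0.1], [-0.2, 0.1], [1.2, 0.9], [0.1, 0.4], [0.2, 1.4], [0.5, 0.1]]
side [[0.1, -0.0], [2.5, -2.2], [-0.2, -1.4], [0.1, -1.7]]
hop ['top', 'side'] [ 537.537 -109.008   -1.739]
```

```bash
cat >> h.py <<'E'
def down(yaw):
    z=np.array([np.cos(yaw),np.sin(yaw),0]);x=np.array([0,0,-1.]);return np.c_[x,np.cross(z,x),z]
def plan(pos,R,n,cur=None):
    o=get_obs() if cur is None else cur
    p0=np.array(o['eef_pos']);R0=Rn.from_euler('xyz',o['tcp_rot']).as_matrix()
    rv=Rn.from_matrix(R0.T@R).as_rotvec(degrees=True)
    print('total turn(tool,deg)',np.round(rv,2),'shift in cur frame',np.round(R0.T@(pos-p0),1),'in target frame',np.round(R.T@(pos-p0),1))
def st():
    o=get_obs();R0=Rn.from_euler('xyz',o['tcp_rot']).as_matrix()
    print(round(o['clock'],2),np.round(o['eef_pos'],1),'x',np.round(R0[:,0],3),'z',np.round(R0[:,2],3),'F',np.round(o['force'],1),'M',np.round(o['wrist_torque'],2),'w',round(o['gripper_width'],1),'q',np.round(o['q'],2))
E
python3 - <<'E'
from h import *
st()
p=[658.6,249.3,-1.84]
for y in(p[2],p[2]+np.pi): plan(np.array([*p[:2],269]),down(y),1)
E
```

```text
0.1 [204.3 695.2 225.9] x [-0.    -0.001 -1.   ] z [ 0.282  0.959 -0.001] F [ 0.2 -0.3 -0.6] M [ 0.02 -0.01 -0.  ] w 92.8 q [-1.36  0.6  -0.    1.6   0.    0.94 -0.08]
total turn(tool,deg) [1.7906e+02 1.0000e-02 1.2000e-01] shift in cur frame [ -42.6 -561.6 -299.9] in target frame [-43.1 556.6 309. ]
total turn(tool,deg) [-0.94 -0.08  0.01] shift in cur frame [ -42.6 -561.6 -299.9] in target frame [ -43.1 -556.6 -309. ]
```

Emit:
jog_arm:
  delta_pos:
    - [-20,-10,-5]
    - [-23,-25,-14]
    - [0,-32,-18]
    - [0,-32,-18]
    - [0,-32,-18]
    - [0,-32,-18]
    - [0,-32,-18]
    - [0,-32,-18]
    - [0,-32,-18]
    - [0,-32,-18]
  turn:
    - [0,0,0]
    - [0,0,0]
    - [0,0,0]
    - [0,0,0]
    - [-0.5,0,0]
    - [-0.5,0,0]
    - [0,0,0]
    - [0,0,0]
    - [0,0,0]
    - [0,0,0]
  hand: [0.4,0.4,0.4,0.4,0.4,0.4,0.4,0.4,0.4,0.4]
  grip_force: 50

```text
clock: 1.1
eef_pos: [440.5, 457.9, 269.3]
tcp_rot: [2.786, 1.57, -2.195]
force: [-0.6, 0.3, 0.1]
gripper_width: 55.7
```

Emit:
jog_arm:
  delta_pos:
    - [0,-32,-18]
    - [0,-32,-18]
    - [0,-32,-18]
    - [0,-32,-18]
    - [0,-32,-18]
    - [0,-32,-18]
    - [0,-32,-18]
    - [0,-22,-14]
    - [0,-10,-5]
    - [0,0,0]
  turn:
    - [0,0,0]
    - [0,0,0]
    - [0,0,0]
    - [0,0,0]
    - [0,0,0]
    - [0,0,0]
    - [0,0,0]
    - [0,0,0]
    - [0,0,0]
    - [0,0,0]
  hand: [0.4,0.4,0.4,0.4,0.4,0.4,0.4,0.4,0.4,0.4]

```text
clock: 2.1
eef_pos: [648.7, 250.2, 269.2]
tcp_rot: [2.903, 1.57, -2.08]
force: [0.4, 0.1, 0.4]
gripper_width: 55.6
```

```bash
python3 - <<'E'
from h import *
st()
p=[658.6,249.3,-1.84]
plan(np.array([*p[:2],89]),down(p[2]+np.pi),1)
E
```

```text
2.1 [648.7 250.2 269.2] x [-0.    -0.001 -1.   ] z [ 0.267  0.964 -0.001] F [0.4 0.1 0.4] M [-0.04 -0.06  0.02] w 55.6 q [-0.48  0.52  0.04  1.63 -0.02  0.99  0.87]
total turn(tool,deg) [-0.08 -0.04 -0.01] shift in cur frame [180.1  -9.8   1.9] in target frame [180.2  -9.8   1.7]
```

Emit:
jog_arm:
  delta_pos:
    - [15,-10,2]
    - [28,0,0]
    - [28,0,0]
    - [28,0,0]
    - [20,0,0]
    - [15,0,0]
    - [5,0,0]
    - [0,0,0]
  turn:
    - [0,0,0]
    - [0,0,0]
    - [0,0,0]
    - [0,0,0]
    - [0,0,0]
    - [0,0,0]
    - [0,0,0]
    - [0,0,0]
  hand: [0.4,0.4,0.4,0.4,0.4,0.4,0.4,0.4]

```text
clock: 2.9
eef_pos: [657.8, 251.5, 129.9]
tcp_rot: [2.067, 1.57, -2.912]
force: [0.6, -0.3, 0.2]
gripper_width: 55.9
```

```bash
python3 - <<'E'
from h import *
st()
a=read_camera('top')[...,::-1];s=read_camera('side')[...,::-1]
o=get_obs();print(proj('top',[o['eef_pos']]),proj('side',[o['eef_pos']]))
t=cv2.resize(a[120:220,140:260],None,fx=3.3,fy=3.3,interpolation=cv2.INTER_CUBIC)
u=cv2.resize(s[80:220,200:320],None,fx=3.3,fy=3.3,interpolation=cv2.INTER_CUBIC)
H=max(t.shape[0],u.shape[0]);t=cv2.copyMakeBorder(t,0,H-t.shape[0],0,0,0);u=cv2.copyMakeBorder(u,0,H-u.shape[0],0,0,0)
cv2.imwrite('pics/p1.png',np.hstack([t,u]))
E
```

```text
2.9 [657.8 251.5 129.9] x [-0.001 -0.    -1.   ] z [ 0.264  0.964 -0.001] F [ 0.6 -0.3  0.2] M [-0.01  0.05 -0.03] w 55.9 q [-0.46  0.68  0.03  1.73 -0.03  0.74  0.88]
[[199.49024856 166.14268511]] [[248.48448318 146.78583332]]
```

View pics/p1.png

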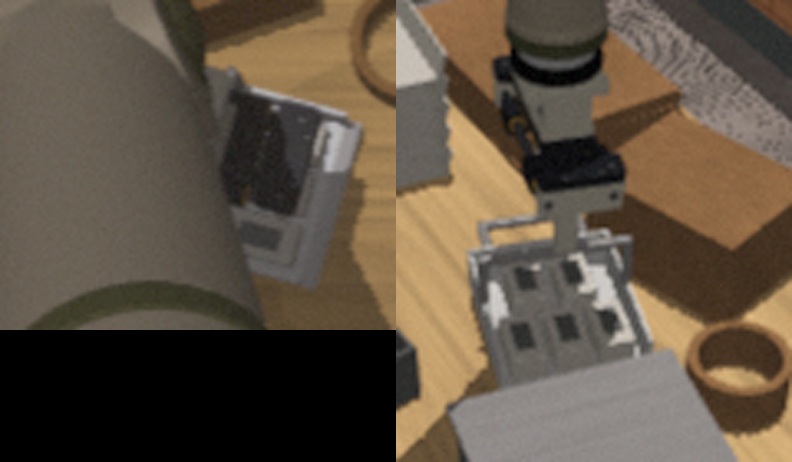

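Emit:
jog_arm:
  delta_pos:
    - [8,0,-1]
    - [12,0,-1]
    - [12,0,0]
    - [9,0,0]
    - [0,0,0]
    - [0,0,0]
    - [0,0,0]
    - [0,0,0]
    - [0,0,0]
    - [0,0,0]
  turn:
    - [0,0,0]
    - [0,0,0]
    - [0,0,0]
    - [0,0,0]
    - [0,0,0]
    - [0,0,0]
    - [0,0,0]
    - [0,0,0]
    - [0,0,0]
    - [0,0,0]
  hand: [0.4,0.4,0.4,0.4,0.7,0.85,1,1,1,1]

```text
clock: 4.0
eef_pos: [657.9, 248.9, 90.0]
tcp_rot: [-0.908, 1.57, 0.395]
force: [-0.3, 0.9, 0.0]
gripper_width: 12.2
```

```bash
python3 - <<'E'
from h import *
st()
E
```

```text
4.0 [657.9 248.9  90. ] x [ 0.  0. -1.] z [0.265 0.964 0.   ] F [-0.3  0.9  0. ] M [-0.07  0.01 -0.05] w 12.2 q [-0.46  0.72  0.03  1.75 -0.03  0.66  0.89]
```

Emit:
jog_arm:
  delta_pos:
    - [0,0,0]
    - [0,0,0]
    - [0,0,0]
    - [-2,0,0]
    - [-5,0,0]
    - [-8,0,0]
    - [-8,0,0]
    - [-5,0,0]
    - [-2,0,0]
    - [0,0,0]
  turn:
    - [0,0,0]
    - [0,0,0]
    - [0,0,0]
    - [0,0,0]
    - [0,0,0]
    - [0,0,0]
    - [0,0,0]
    - [0,0,0]
    - [0,0,0]
    - [0,0,0]
  hand: [1,1,1,1,1,1,1,1,1,1]

```text
clock: 5.0
eef_pos: [657.9, 248.9, 120.2]
tcp_rot: [-0.942, 1.57, 0.36]
force: [0.6, -0.0, -7.2]
gripper_width: 8.4
```

```bash
cat >> h.py <<'E'
def snap(n,box,k,f):
    x,y,w,h=box;a=read_camera(n)[...,::-1];cv2.imwrite(f,cv2.resize(a[y:y+h,x:x+w],None,fx=k,fy=k,interpolation=cv2.INTER_CUBIC))
E
python3 - <<'E'
from h import *
st();snap('side',(200,80,120,140),4,'pics/p2.png')
E
```

```text
5.0 [657.9 248.9 120.2] x [ 0.001  0.    -1.   ] z [0.265 0.964 0.   ] F [ 0.6 -0.  -7.2] M [ 0.02 -0.05  0.03] w 8.4 q [-0.46  0.69  0.03  1.74 -0.03  0.72  0.89]
```

View pics/p2.png

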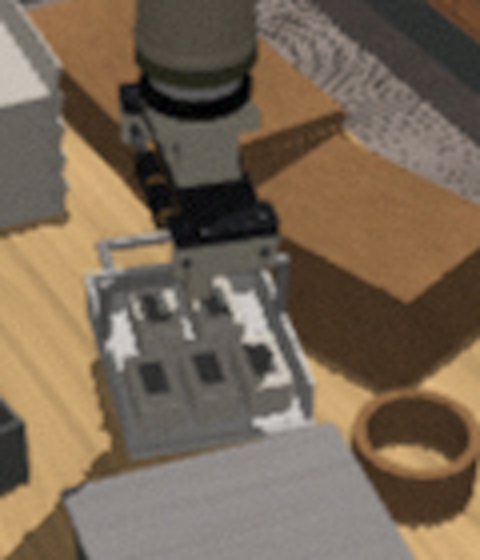

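```bash
python3 - <<'E'
from h import *
hp=[538,-108.8,-1.737]
g=T(hp,[[-65,0,0]])[0];print(g)
plan(np.array([*g[:2],270]),down(hp[2]+np.pi),1)
E
```

```text
[548.75356991 -44.69570425   0.        ]
total turn(tool,deg) [-5.85  0.    0.01] shift in cur frame [-150.3   27.2 -311.9] in target frame [-150.2   58.9 -307.6]
```

Emit:
jog_arm:
  delta_pos:
    - [-6,0,0]
    - [-12,0,0]
    - [-18,0,0]
    - [-20,0,0]
    - [-20,0,0]
    - [-20,0,0]
    - [-20,0,0]
    - [-18,0,0]
    - [-11,0,0]
    - [-5,0,0]
  turn:
    - [0,0,0]
    - [-0.5,0,0]
    - [-0.8,0,0]
    - [-0.8,0,0]
    - [-0.8,0,0]
    - [-0.8,0,0]
    - [-0.8,0,0]
    - [-0.8,0,0]
    - [-0.5,0,0]
    - [0,0,0]
  hand: [1,1,1,1,1,1,1,1,1,1]

```text
clock: 6.05
eef_pos: [658.0, 248.9, 271.3]
tcp_rot: [-1.028, 1.569, 0.376]
force: [-0.7, -0.2, -6.9]
gripper_width: 8.8
```

Emit:
jog_arm:
  delta_pos:
    - [0,0.6,-3]
    - [0,1.5,-8]
    - [0,2.6,-13]
    - [0,3.4,-18]
    - [0,4,-21]
    - [0,4,-21]
    - [0,4,-21]
    - [0,4,-21]
    - [0,4,-21]
    - [0,4,-21]
  turn:
    - [0,0,0]
    - [0,0,0]
    - [0,0,0]
    - [0,0,0]
    - [0,0,0]
    - [0,0,0]
    - [0,0,0]
    - [0,0,0]
    - [0,0,0]
    - [0,0,0]
  hand: [1,1,1,1,1,1,1,1,1,1]

```text
clock: 7.05
eef_pos: [597.5, 86.8, 269.8]
tcp_rot: [-1.358, 1.571, 0.045]
force: [0.1, -0.8, -6.2]
gripper_width: 8.6
```

Emit:
jog_arm:
  delta_pos:
    - [0,4,-21]
    - [0,4,-21]
    - [0,4,-21]
    - [0,4,-21]
    - [0,3.4,-18]
    - [0,3,-15]
    - [0,2.4,-11]
    - [0,1.4,-7]
    - [0,0.6,-4]
    - [0,0,0]
  turn:
    - [0,0,0]
    - [0,0,0]
    - [0,0,0]
    - [0,0,0]
    - [0,0,0]
    - [0,0,0]
    - [0,0,0]
    - [0,0,0]
    - [0,0,0]
    - [0,0,0]
  hand: [1,1,1,1,1,1,1,1,1,1]

```text
clock: 8.05
eef_pos: [548.6, -44.2, 269.6]
tcp_rot: [-0.712, 1.571, 0.691]
force: [0.0, -0.3, -7.3]
gripper_width: 8.4
```

```bash
python3 - <<'E'
from h import *
st()
hp=[538,-108.8,-1.737]
g=T(hp,[[-65,0,0]])[0];print(g)
plan(np.array([*g[:2],270]),down(hp[2]+np.pi),1)
snap('side',(180,100,200,150),4,'pics/p3.png')
snap('top',(200,120,200,150),4,'pics/p3t.png')
E
```

```text
8.05 [548.6 -44.2 269.6] x [ 0.  0. -1.] z [0.166 0.986 0.   ] F [ 0.  -0.3 -7.3] M [ 0.13 -0.05 -0.03] w 8.4 q [-0.05  0.34  0.04  1.96 -0.02  0.85  1.4 ]
[548.75356991 -44.69570425   0.        ]
total turn(tool,deg) [-0.06  0.    0.  ] shift in cur frame [-0.4 -0.2 -0.5] in target frame [-0.4 -0.2 -0.5]
```

View pics/p3.png

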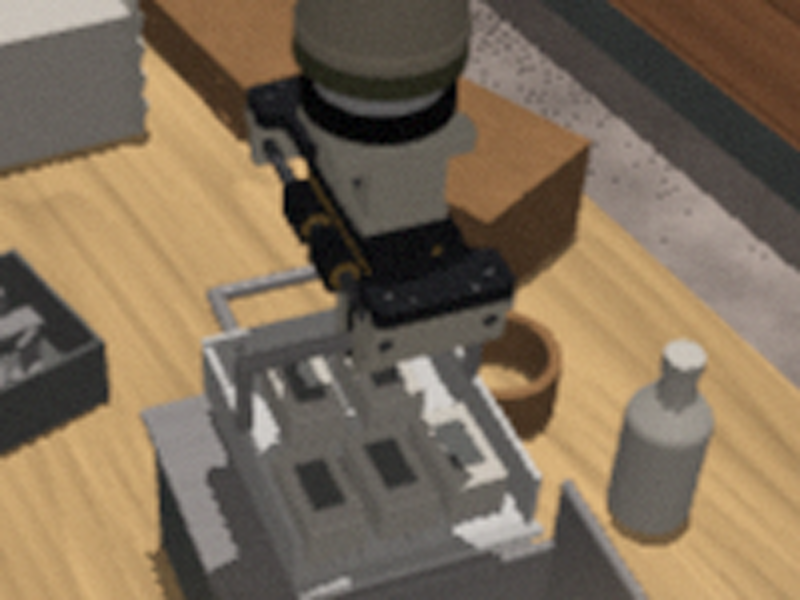

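View pics/p3t.png

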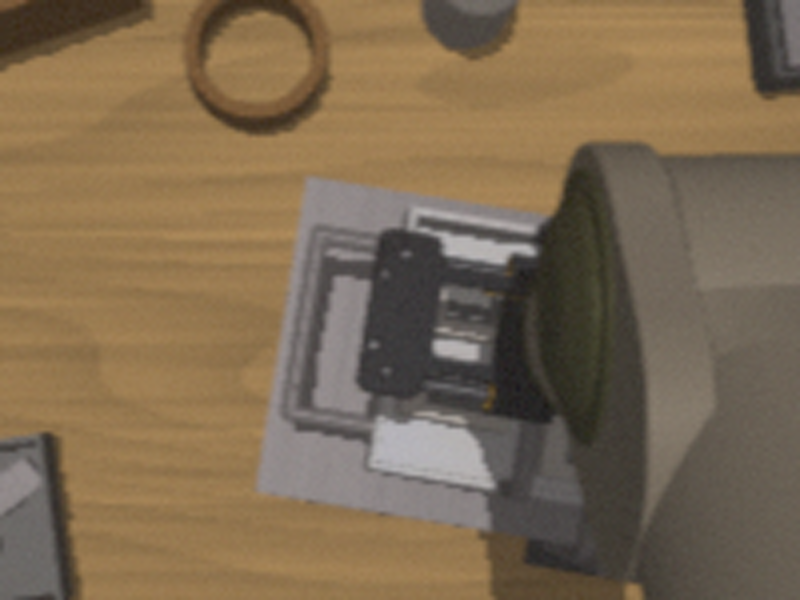

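Emit:
jog_arm:
  delta_pos:
    - [4,0,0]
    - [8,0,0]
    - [9,0,-0.5]
    - [8,0,0]
    - [6,0,0]
    - [4,0,0]
    - [2,0,0]
    - [0,0,0]
  turn:
    - [0,0,0]
    - [0,0,0]
    - [0,0,0]
    - [0,0,0]
    - [0,0,0]
    - [0,0,0]
    - [0,0,0]
    - [0,0,0]
  hand: [1,1,1,1,1,1,1,1]

```text
clock: 8.95
eef_pos: [548.5, -44.6, 228.4]
tcp_rot: [1.811, 1.571, -3.069]
force: [-0.4, -0.8, -6.8]
gripper_width: 8.6
```

```bash
python3 - <<'E'
from h import *
st()
snap('side',(210,150,130,110),6,'pics/p4.png')
snap('top',(250,150,130,110),6,'pics/p4t.png')
E
```

```text
8.95 [548.5 -44.6 228.4] x [-0. -0. -1.] z [ 0.166  0.986 -0.   ] F [-0.4 -0.8 -6.8] M [0.02 0.02 0.03] w 8.6 q [-0.05  0.39  0.03  2.   -0.02  0.75  1.4 ]
```

View pics/p4.png

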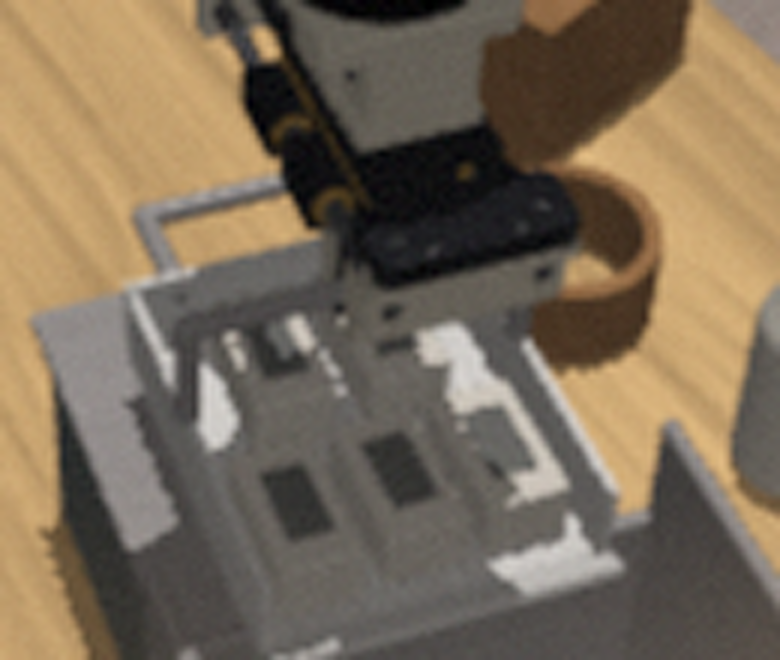

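View pics/p4t.png

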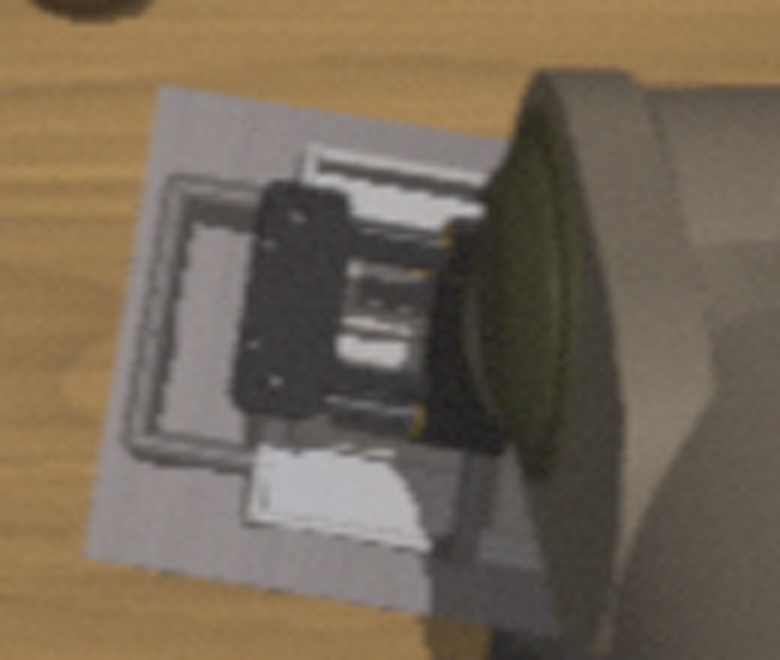

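```bash
python3 - <<'E'
from h import *
h=fit({'top':(6,250,150,[(160,86,-194,95,130),(85,555,-194,-95,130)])},[538,-109,-1.737])
t=fit({'top':(6,250,150,[(178,188,-117,46,45),(136,447,-117,-46,45),(305,148,-72,70,55),(246,523,-72,-70,55)])},[548,-44,-1.737],138.4)
print(h,t)
for hh in(h,[538,-108.8,-1.737]):
    c,s=np.cos(hh[2]),np.sin(hh[2]);d=t[:2]-hh[:2];print('rel',c*d[0]+s*d[1],-s*d[0]+c*d[1],t[2]-hh[2])
    d=np.array([548.5,-44.6])-hh[:2];print('rel tcp',c*d[0]+s*d[1],-s*d[0]+c*d[1])
t=fit({'side':(6,210,150,[(620,565,98,70,23),(150,212,-117,-46,45),(190,325,0,-70,100)])},[548,-44,-1.737],138.4);print(t)
E
```

```text
top [[0.1, -0.4], [-0.1, 0.4]]
top [[-0.5, 1.2], [-0.1, -1.5], [0.3, 0.0], [0.2, 0.1]]
[ 539.49060689 -108.8607826    -1.73288572] [549.02643465 -44.17488025  -1.73709565]
rel -65.37691299831208 -1.0282126368562867 -0.00420993763952815
rel tcp -64.8724092889524 -1.479140848353266
rel -65.55878962672055 0.1829397646407287 -9.565437426162227e-05
rel tcp -65.05243494614407 -0.2659089650442752
side [[0.5, -0.3], [0.4, -0.2], [-1.2, 0.4]]
[548.16701715 -43.86767737  -1.75340167]
```

Emit:
jog_arm:
  delta_pos:
    - [1,0,-1]
    - [2,0,-1]
    - [2,0,0]
    - [1.5,0,0]
    - [1,0,0]
    - [1,0,0]
    - [0.5,0,0]
    - [0,0,0]
  turn:
    - [0,0,0]
    - [0,0,0]
    - [0,0,0]
    - [0,0,0]
    - [0,0,0]
    - [0,0,0]
    - [0,0,0]
    - [0,0,0]
  hand: [1,1,1,1,1,1,1,1]

```text
clock: 9.85
eef_pos: [548.2, -46.8, 219.8]
tcp_rot: [-2.318, 1.57, -0.914]
force: [-0.8, -0.9, -4.8]
gripper_width: 8.3
```

```bash
python3 - <<'E'
from h import *
st()
E
```

```text
9.85 [548.2 -46.8 219.8] x [ 0. -0. -1.] z [ 0.167  0.986 -0.   ] F [-0.8 -0.9 -4.8] M [-0.22  0.14 -0.03] w 8.3 q [-0.04  0.4   0.03  2.01 -0.02  0.73  1.41]
```

Emit:
jog_arm:
  delta_pos:
    - [0.5,0,0]
    - [0,0,0]
    - [0,0,0]
  turn:
    - [0,0,0]
    - [0,0,0]
    - [0,0,0]
  hand: [1,1,1]

```text
clock: 10.15
eef_pos: [548.2, -46.8, 219.7]
tcp_rot: [-1.711, 1.57, -0.308]
force: [-3.5, -1.4, 6.2]
gripper_width: 8.4
```

```bash
python3 - <<'E'
from h import *
st()
E
```

```text
10.15 [548.2 -46.8 219.7] x [ 0.001 -0.    -1.   ] z [ 0.167  0.986 -0.   ] F [-3.5 -1.4  6.2] M [-0.36  0.89 -0.01] w 8.4 q [-0.04  0.4   0.03  2.01 -0.02  0.73  1.41]
```

Emit:
jog_arm:
  delta_pos:
    - [0,0,0]
    - [0,0,0]
    - [0,0,0]
    - [0,0,0]
    - [-10,0,0]
    - [-20,0,0]
    - [-20,0,0]
    - [-15,0,0]
    - [-5,0,20]
    - [0,0,30]
  turn:
    - [0,0,0]
    - [0,0,0]
    - [0,0,0]
    - [0,0,0]
    - [0,0,0]
    - [0,0,0]
    - [0,0,0]
    - [0,0,0]
    - [0,0,0]
    - [0,0,0]
  hand: [0.8,0.6,0.5,0.5,0.5,0.5,0.5,0.5,0.5,0.5]

```text
clock: 11.15
eef_pos: [557.1, 1.5, 291.2]
tcp_rot: [-1.576, 1.568, -0.176]
force: [1.1, 0.3, -0.5]
gripper_width: 46.8
```

Emit:
jog_arm:
  delta_pos:
    - [0,0,30]
    - [0,0,25]
    - [0,0,10]
    - [0,0,2]
    - [0,0,0]
  turn:
    - [0,0,0]
    - [0,0,0]
    - [0,0,0]
    - [0,0,0]
    - [0,0,0]
  hand: [0.5,0.5,0.5,0.5,0.5]

```text
clock: 11.65
eef_pos: [567.6, 67.9, 289.3]
tcp_rot: [-3.017, 1.57, -1.614]
force: [0.7, -0.8, 0.7]
gripper_width: 46.6
```

```bash
python3 - <<'E'
from h import *
st()
snap('side',(210,150,130,110),6,'pics/p5.png')
snap('top',(250,150,130,110),6,'pics/p5t.png')
E
```

```text
11.65 [567.6  67.9 289.3] x [-0.    -0.001 -1.   ] z [ 0.167  0.986 -0.001] F [ 0.7 -0.8  0.7] M [-0.01  0.02  0.04] w 46.6 q [-0.23  0.35  0.01  1.89 -0.    0.91  1.19]
```

View pics/p5.png

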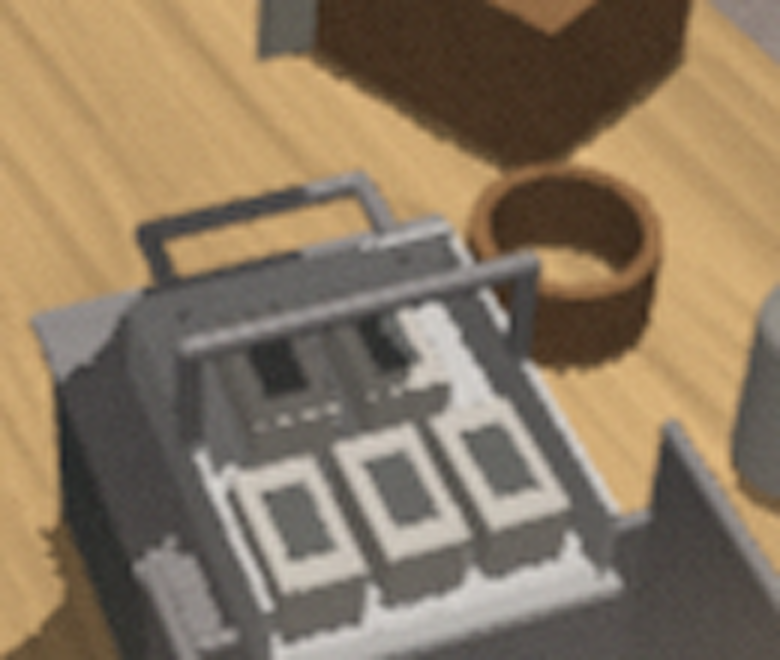

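View pics/p5t.png

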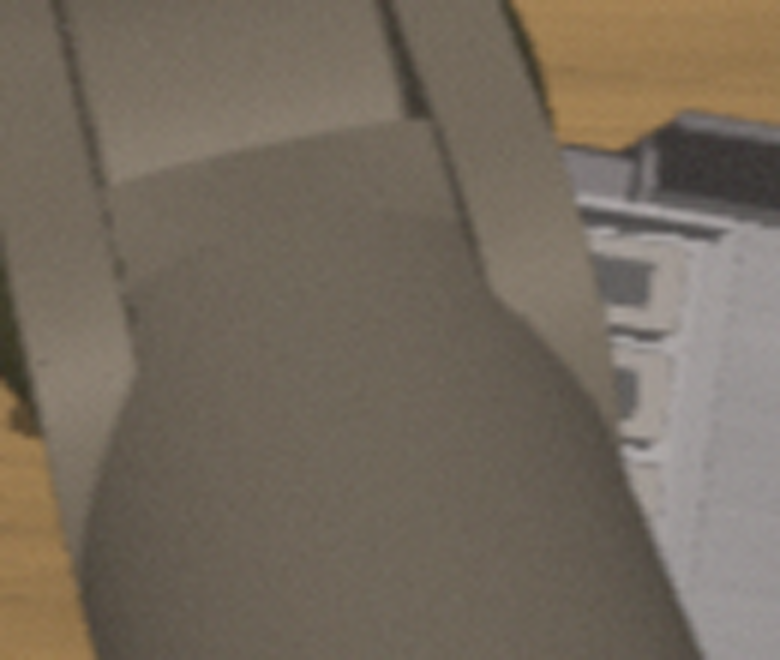

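```bash
python3 - <<'E'
from h import *
t=fit({'side':(6,210,150,[(618,580,98,70,23),(150,235,-117,-46,45),(360,178,-117,46,45),(188,347,0,-70,100),(535,262,0,70,100)])},[548,-44,-1.737],130);print(t)
# where pred lies
q=proj('side',T([548.2,-46.8,-1.737],[[-117,0,45],[0,0,100]],130));print((q-[210,150])*6)
E
```

```text
side [[0.7, 0.1], [0.4, -0.9], [-0.2, 0.5], [-0.6, 0.2], [-0.2, -0.2]]
[547.35873594 -45.87176493  -1.74734635]
[[254.11114937 203.87174009]
 [363.23327553 302.00404371]]
```

Emit:
jog_arm:
  delta_pos:
    - [10,0,0.7]
    - [20,0,0]
    - [25,0,0]
    - [25,0,0]
    - [20,0,0]
    - [13,0,0]
    - [8,0,0]
    - [4,0,0]
    - [0,0,0]
  turn:
    - [0,0,0]
    - [0,0,0]
    - [0,0,0]
    - [0,0,0]
    - [0,0,0]
    - [0,0,0]
    - [0,0,0]
    - [0,0,0]
    - [0,0,0]
  hand: [0.68,0.68,0.68,0.68,0.68,0.68,0.68,0.68,0.68]
  grip_force: 20

```text
clock: 12.65
eef_pos: [567.8, 69.4, 164.1]
tcp_rot: [-2.942, 1.571, -1.538]
force: [-0.2, -0.6, -0.6]
gripper_width: 29.9
```

```bash
python3 - <<'E'
from h import *
st()
snap('side',(210,130,130,110),6,'pics/p6.png')
E
```

```text
12.65 [567.8  69.4 164.1] x [ 0. -0. -1.] z [ 0.167  0.986 -0.   ] F [-0.2 -0.6 -0.6] M [-0.    0.02  0.02] w 29.9 q [-0.22  0.5   0.    2.01 -0.    0.63  1.18]
```

View pics/p6.png

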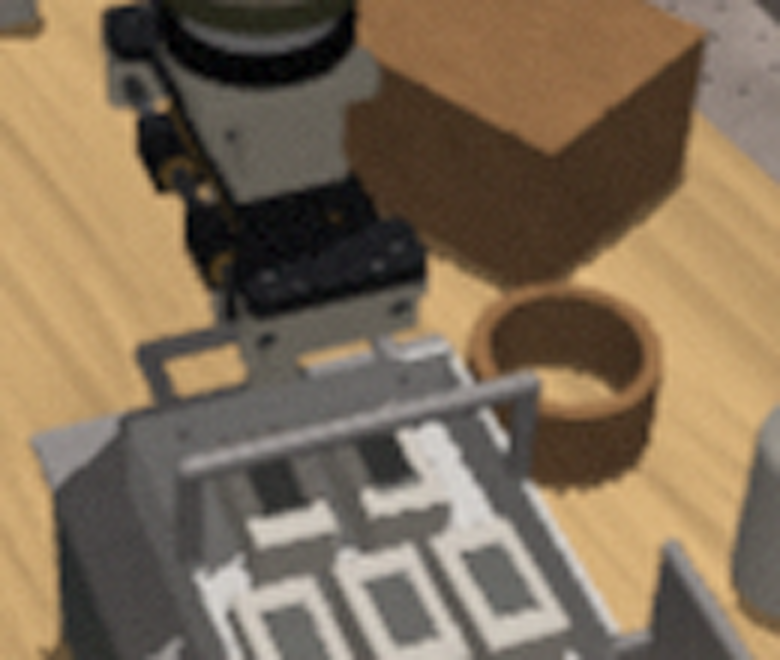

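Positioned over the bar. Close.

Emit:
jog_arm:
  delta_pos:
    - [0,0,0]
    - [0,0,0]
    - [0,0,0]
    - [0,0,0]
    - [0,0,0]
    - [0,0,0]
  turn:
    - [0,0,0]
    - [0,0,0]
    - [0,0,0]
    - [0,0,0]
    - [0,0,0]
    - [0,0,0]
  hand: [0.85,1,1,1,1,1]

```text
clock: 13.3
eef_pos: [567.9, 69.2, 164.6]
tcp_rot: [-1.757, 1.57, -0.354]
force: [-1.4, -1.8, 6.0]
gripper_width: 9.3
```

```bash
python3 - <<'E'
from h import *
st()
# bar path relative to start; pivot from tray (59,10); bar(-117,45)
r=np.array([-176,35.]);gap=4.5
prev=np.zeros(2)
for th in [2,5,10,15,20,25,30,35,40,45,50,55,60,65,70,75,78]:
    a=np.radians(-th);R=np.array([[np.cos(a),-np.sin(a)],[np.sin(a),np.cos(a)]])
    d=R@r-r;print(th,np.round(d,1),np.round(d-prev,1));prev=d
E
```

```text
13.3 [567.9  69.2 164.6] x [ 0.001 -0.    -1.   ] z [ 0.167  0.986 -0.   ] F [-1.4 -1.8  6. ] M [-0.43  0.28  0.04] w 9.3 q [-0.22  0.5   0.    2.01 -0.    0.63  1.18]
2 [1.3 6.1] [1.3 6.1]
5 [ 3.7 15.2] [2.4 9.1]
10 [ 8.8 30. ] [ 5.  14.8]
15 [15.1 44.4] [ 6.3 14.3]
20 [22.6 58.1] [ 7.5 13.7]
25 [31.3 71.1] [ 8.7 13. ]
30 [41.1 83.3] [ 9.8 12.2]
35 [51.9 94.6] [10.8 11.3]
40 [ 63.7 104.9] [11.8 10.3]
45 [ 76.3 114.2] [12.6  9.3]
50 [ 89.7 122.3] [13.4  8.1]
55 [103.7 129.2] [14.   6.9]
60 [118.3 134.9] [14.6  5.7]
65 [133.3 139.3] [15.   4.4]
70 [148.7 142.4] [15.4  3.1]
75 [164.3 144.1] [15.6  1.7]
78 [173.6 144.4] [9.4 0.4]
```

Emit:
jog_arm:
  delta_pos:
    - [-2,0,0]
    - [-4,0,-1]
    - [-4,0,-1]
    - [-2,0,-2]
    - [0,0,-2]
    - [0,0,0]
  turn:
    - [0,0,0]
    - [0,0,0]
    - [0,0,0]
    - [0,0,0]
    - [0,0,0]
    - [0,0,0]
  hand: [1,1,1,1,1,1]

```text
clock: 13.9
eef_pos: [567.1, 64.1, 176.4]
tcp_rot: [-0.733, 1.57, 0.671]
force: [-0.1, 2.5, -1.5]
gripper_width: 9.5
```

```bash
python3 - <<'E'
from h import *
st()
E
```

```text
13.9 [567.1  64.1 176.4] x [ 0.001  0.001 -1.   ] z [0.166 0.986 0.001] F [-0.1  2.5 -1.5] M [ 0.71 -0.17  0.04] w 9.5 q [-0.21  0.48  0.    2.01 -0.    0.66  1.19]
```

Emit:
jog_arm:
  delta_pos:
    - [0,0,-1.5]
    - [0,0,-1]
    - [0,0,0]
  turn:
    - [0,0,0]
    - [0,0,0]
    - [0,0,0]
  hand: [1,1,1]

```text
clock: 14.2
eef_pos: [566.4, 61.7, 176.2]
tcp_rot: [-0.127, 1.57, 1.277]
force: [0.1, 4.5, -1.6]
gripper_width: 8.9
```

```bash
python3 - <<'E'
from h import *
st()
E
```

```text
14.2 [566.4  61.7 176.2] x [ 0.     0.001 -1.   ] z [0.166 0.986 0.001] F [ 0.1  4.5 -1.6] M [ 1.18 -0.07 -0.01] w 8.9 q [-0.21  0.48  0.    2.01 -0.    0.65  1.2 ]
```

Emit:
jog_arm:
  delta_pos:
    - [0,0,-1.5]
    - [0,0,-0.5]
    - [0,0,0]
  turn:
    - [0,0,0]
    - [0,0,0]
    - [0,0,0]
  hand: [1,1,1]

```text
clock: 14.5
eef_pos: [566.3, 61.5, 176.4]
tcp_rot: [-0.196, 1.568, 1.21]
force: [0.2, 9.4, 0.7]
gripper_width: 9.5
```

```bash
python3 - <<'E'
from h import *
st();snap('side',(210,130,130,110),6,'pics/p7.png')
E
```

```text
14.5 [566.3  61.5 176.4] x [ 0.001  0.002 -1.   ] z [0.165 0.986 0.003] F [0.2 9.4 0.7] M [ 2.34 -0.03 -0.02] w 9.5 q [-0.21  0.48 -0.    2.01 -0.    0.65  1.2 ]
```

View pics/p7.png

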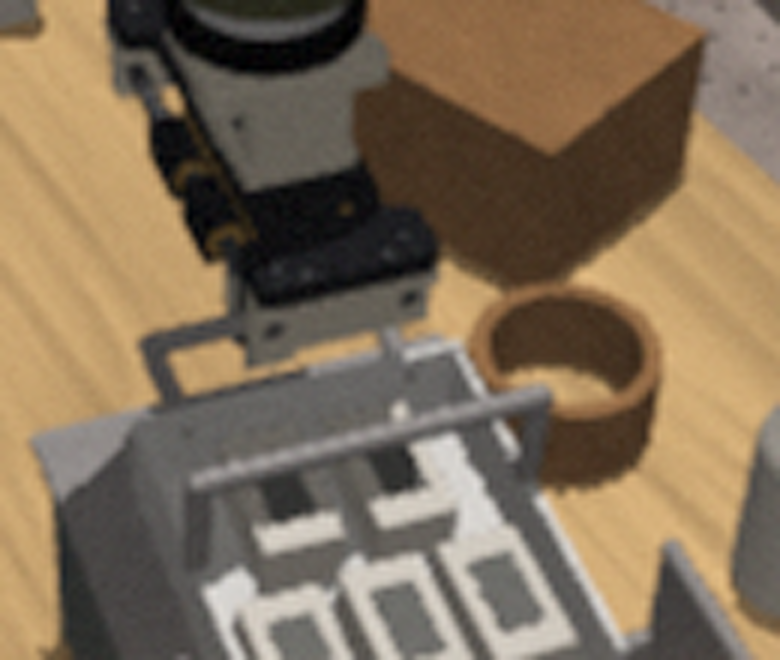

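```bash
python3 - <<'E'
import numpy as np
r=np.array([-176,35.])
def d(th):
    a=np.radians(-th);return np.array([[np.cos(a),-np.sin(a)],[np.sin(a),np.cos(a)]])@r-r
L=[4,5,7,10,13,16,19,22,25,28,31,34,37,40,43,46,49,52,55,58,61,64,67,70,73,76]
p=d(4)
# rounded with carry
for t in L[1:]:
    s=d(t)-p;s=np.round(s*2)/2;p=p+s;print(t,[-s[1],0,-s[0]])
E
```

```text
5 [np.float64(-3.0), 0, np.float64(-1.0)]
7 [np.float64(-6.0), 0, np.float64(-1.5)]
10 [np.float64(-9.0), 0, np.float64(-3.5)]
13 [np.float64(-8.5), 0, np.float64(-3.5)]
16 [np.float64(-8.5), 0, np.float64(-4.0)]
19 [np.float64(-8.0), 0, np.float64(-4.5)]
22 [np.float64(-8.0), 0, np.float64(-5.0)]
25 [np.float64(-8.0), 0, np.float64(-5.5)]
28 [np.float64(-7.5), 0, np.float64(-5.5)]
31 [np.float64(-7.0), 0, np.float64(-6.5)]
34 [np.float64(-6.5), 0, np.float64(-6.5)]
37 [np.float64(-6.5), 0, np.float64(-6.5)]
40 [np.float64(-6.5), 0, np.float64(-7.5)]
43 [np.float64(-5.5), 0, np.float64(-7.5)]
46 [np.float64(-5.0), 0, np.float64(-7.5)]
49 [np.float64(-5.0), 0, np.float64(-8.0)]
52 [np.float64(-4.5), 0, np.float64(-8.5)]
55 [np.float64(-4.0), 0, np.float64(-8.5)]
58 [np.float64(-3.5), 0, np.float64(-8.5)]
61 [np.float64(-3.0), 0, np.float64(-9.0)]
64 [np.float64(-3.0), 0, np.float64(-9.0)]
67 [np.float64(-2.0), 0, np.float64(-9.0)]
70 [np.float64(-1.5), 0, np.float64(-9.5)]
73 [np.float64(-1.5), 0, np.float64(-9.0)]
76 [np.float64(-0.5), 0, np.float64(-9.5)]
```

Emit:
jog_arm:
  delta_pos:
    - [-3,0,-0.5]
    - [-6,0,-1.5]
    - [-9,0,-3.5]
    - [-8.5,0,-3.5]
    - [-8.5,0,-4]
    - [-8,0,-4.5]
    - [-8,0,-5]
    - [0,0,0]
  turn:
    - [0,0,0]
    - [0,0,0]
    - [0,0,0]
    - [0,0,0]
    - [0,0,0]
    - [0,0,0]
    - [0,0,0]
    - [0,0,0]
  hand: [1,1,1,1,1,1,1,1]

```text
clock: 15.35
eef_pos: [562.6, 38.2, 228.6]
tcp_rot: [-0.574, 1.568, 0.831]
force: [-1.2, 8.4, 3.6]
gripper_width: 9.3
```

```bash
python3 - <<'E'
from h import *
st();snap('side',(210,110,130,120),5,'pics/p8.png')
E
```

```text
15.35 [562.6  38.2 228.6] x [ 0.002  0.002 -1.   ] z [0.166 0.986 0.002] F [-1.2  8.4  3.6] M [1.9  0.14 0.04] w 9.3 q [-0.17  0.4   0.    1.97 -0.    0.76  1.24]
```

View pics/p8.png

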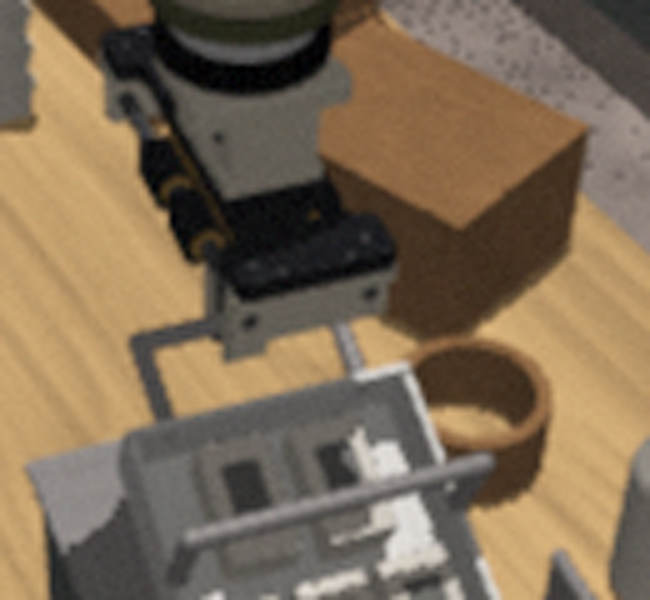

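Emit:
jog_arm:
  delta_pos:
    - [-8,0,-4.5]
    - [-7.5,0,-5.5]
    - [-7,0,-6.5]
    - [-6.5,0,-6.5]
    - [-6.5,0,-6.5]
    - [-6.5,0,-7.5]
    - [-5.5,0,-7.5]
    - [-5,0,-7.5]
    - [0,0,0]
  turn:
    - [0,0,0]
    - [0,0,0]
    - [0,0,0]
    - [0,0,0]
    - [0,0,0]
    - [0,0,0]
    - [0,0,0]
    - [0,0,0]
    - [0,0,0]
  hand: [1,1,1,1,1,1,1,1,1]

```text
clock: 16.3
eef_pos: [554.1, -14.0, 281.4]
tcp_rot: [-0.887, 1.568, 0.516]
force: [-1.4, 5.4, 7.6]
gripper_width: 9.6
```

```bash
python3 - <<'E'
from h import *
st();snap('side',(210,110,130,180),3.3,'pics/p9.png')
E
```

```text
16.3 [554.1 -14.  281.4] x [ 0.002  0.001 -1.   ] z [0.167 0.986 0.002] F [-1.4  5.4  7.6] M [1.51 0.25 0.02] w 9.6 q [-0.09  0.33  0.02  1.93 -0.01  0.87  1.34]
```

View pics/p9.png

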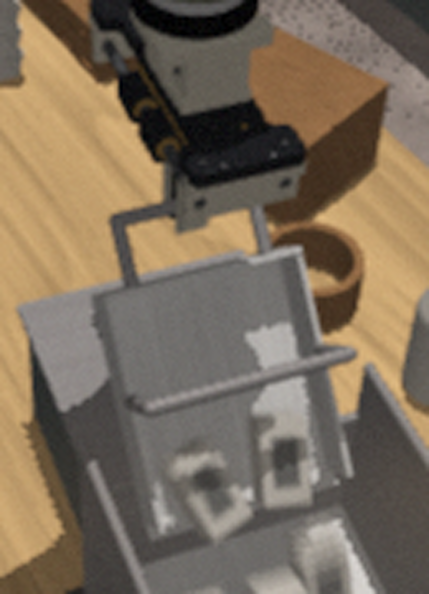

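Emit:
jog_arm:
  delta_pos:
    - [-6,0,-7.5]
    - [-5.5,0,-8]
    - [-4,0,-8.5]
    - [-3.5,0,-8.5]
    - [-3,0,-9]
    - [-3,0,-9]
    - [-2,0,-9]
    - [-2,0,-9.5]
    - [-1.5,0,-9]
    - [-0.5,0,-9]
  turn:
    - [0,0,0]
    - [0,0,0]
    - [0,0,0]
    - [0,0,0]
    - [0,0,0]
    - [0,0,0]
    - [0,0,0]
    - [0,0,0]
    - [0,0,0]
    - [0,0,0]
  hand: [1,1,1,1,1,1,1,1,1,1]

```text
clock: 17.35
eef_pos: [538.9, -101.0, 310.6]
tcp_rot: [2.421, 1.571, -2.459]
force: [0.8, 0.8, 1.0]
gripper_width: 9.2
```

Emit:
jog_arm:
  delta_pos:
    - [0,0,0]
    - [0,0,0]
    - [0,0,0]
    - [0,0,0]
  turn:
    - [0,0,0]
    - [0,0,0]
    - [0,0,0]
    - [0,0,0]
  hand: [1,1,1,1]

```text
clock: 17.75
eef_pos: [539.1, -99.6, 310.5]
tcp_rot: [1.549, 1.571, 2.954]
force: [-0.4, 0.6, 1.1]
gripper_width: 9.2
```

```bash
python3 - <<'E'
from h import *
st();snap('side',(180,90,210,290),2,'pics/p10.png');snap('top',(260,120,210,180),3,'pics/p10t.png')
E
```

```text
17.75 [539.1 -99.6 310.5] x [-0.  0. -1.] z [0.166 0.986 0.   ] F [-0.4  0.6  1.1] M [ 0.18 -0.03  0.03] w 9.2 q [ 0.04  0.29  0.05  1.91 -0.02  0.94  1.5 ]
```

View pics/p10.png

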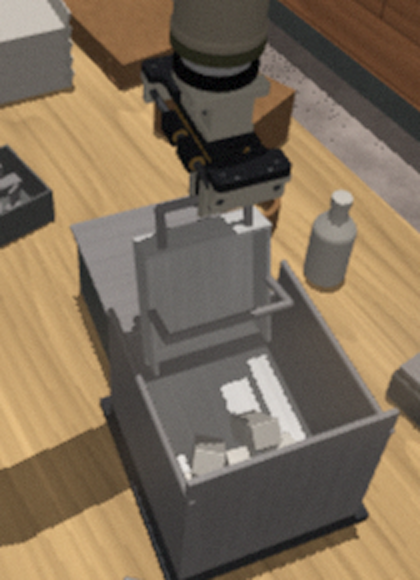

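View pics/p10t.png

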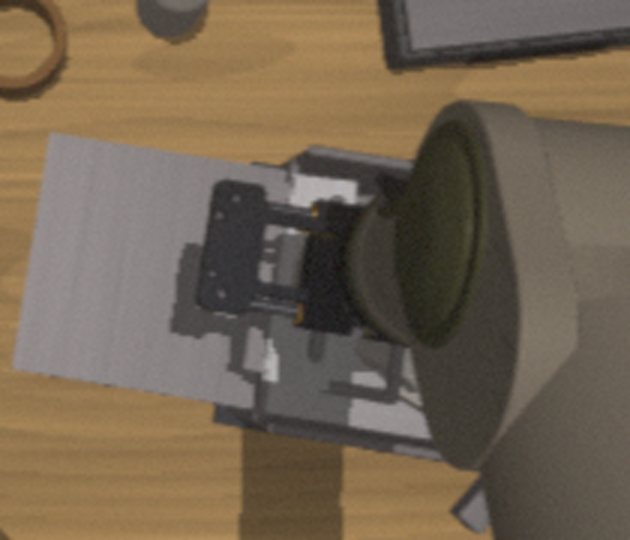

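```bash
python3 - <<'E'
from h import *
snap('side',(230,190,150,150),5.2,'pics/p11.png')
E
```

```text
(no output)
```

View pics/p11.png

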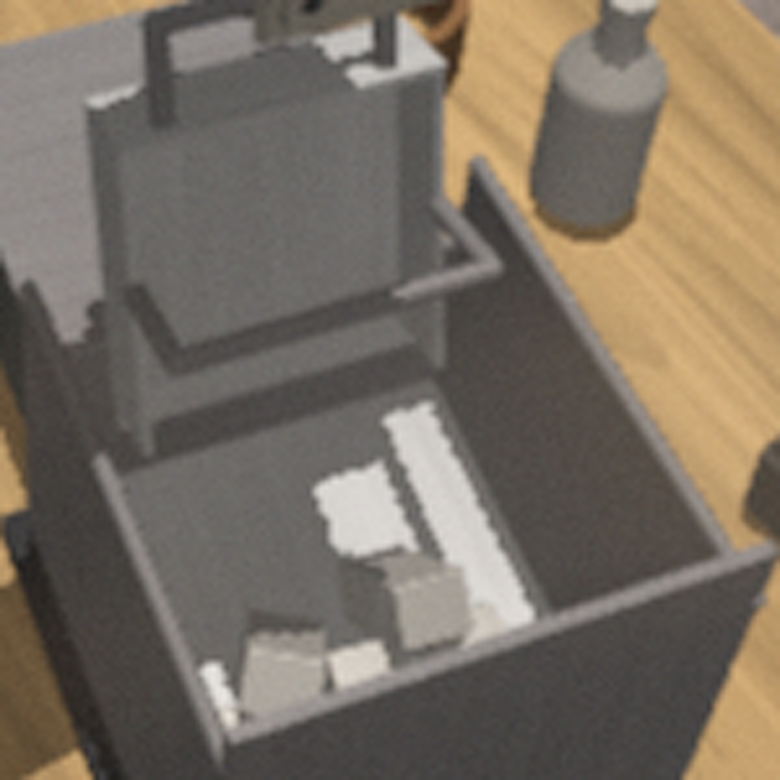

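Emit:
jog_arm:
  delta_pos:
    - [0.5,0,5]
    - [1,0,9]
    - [1.5,0,9]
    - [2,0,9.5]
    - [2.5,0,9]
    - [3,0,9]
    - [3,0,9]
    - [3.5,0,8.5]
    - [4,0,8.5]
    - [4.5,0,8.5]
  turn:
    - [0,0,0]
    - [0,0,0]
    - [0,0,0]
    - [0,0,0]
    - [0,0,0]
    - [0,0,0]
    - [0,0,0]
    - [0,0,0]
    - [0,0,0]
    - [0,0,0]
  hand: [1,1,1,1,1,1,1,1,1,1]

```text
clock: 18.9
eef_pos: [553.2, -15.7, 284.6]
tcp_rot: [2.137, 1.57, -2.743]
force: [1.1, -1.4, -2.9]
gripper_width: 9.4
```

```bash
python3 - <<'E'
from h import *
st();snap('side',(210,110,180,180),3.3,'pics/p12.png')
o=get_obs();d=o['eef_pos'][:2]-np.array([567.9,69.2]);f=-(d@[.167,.986])-4.7;u=o['eef_pos'][2]-164.6
v=np.array([-176+f,35+u]);th=168.75-np.degrees(np.arctan2(v[1],v[0]));print(f,u,'th',th,'r',np.hypot(*v),179.4)
E
```

```text
18.9 [553.2 -15.7 284.6] x [-0. -0. -1.] z [ 0.166  0.986 -0.   ] F [ 1.1 -1.4 -2.9] M [-0.52  0.    0.02] w 9.4 q [-0.09  0.33  0.02  1.93 -0.01  0.88  1.34]
79.9304764448213 119.23892061734571 th 46.832800611246256 r 181.71130396682236 179.4
```

View pics/p12.png

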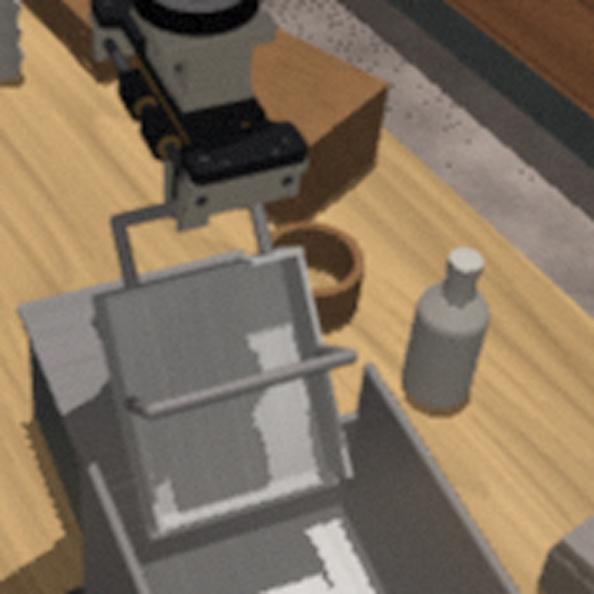

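Emit:
jog_arm:
  delta_pos:
    - [6,0,7.5]
    - [7,0,7.5]
    - [7,0,7.5]
    - [6.5,0,6.5]
    - [7,0,6.5]
    - [7.5,0,6.5]
    - [7.5,0,5.5]
    - [8,0,5.5]
    - [8,0,5]
    - [8,0,4.5]
  turn:
    - [0,0,0]
    - [0,0,0]
    - [0,0,0]
    - [0,0,0]
    - [0,0,0]
    - [0,0,0]
    - [0,0,0]
    - [0,0,0]
    - [0,0,0]
    - [0,0,0]
  hand: [1,1,1,1,1,1,1,1,1,1]

```text
clock: 19.95
eef_pos: [564.5, 47.8, 212.6]
tcp_rot: [-0.56, 1.568, 0.845]
force: [0.7, 4.7, 2.6]
gripper_width: 8.9
```

```bash
python3 - <<'E'
from h import *
st()
o=get_obs();d=o['eef_pos'][:2]-np.array([567.9,69.2]);f=-(d@[.167,.986])-4.7;u=o['eef_pos'][2]-164.6
v=np.array([-176+f,35+u]);th=168.75-np.degrees(np.arctan2(v[1],v[0]));print(f,u,'th',th,'r',np.hypot(*v),179.4)
E
```

```text
19.95 [564.5  47.8 212.6] x [ 0.002  0.002 -1.   ] z [0.165 0.986 0.003] F [0.7 4.7 2.6] M [ 0.97 -0.06  0.01] w 8.9 q [-0.18  0.43 -0.    1.98 -0.    0.73  1.22]
16.92055636438344 47.99845737910371 th 16.302949388787056 r 179.42968905598707 179.4
```

Emit:
jog_arm:
  delta_pos:
    - [8.5,0,4]
    - [8.5,0,4]
    - [8.5,0,3.5]
    - [8,0,3]
    - [6,0,3]
    - [4,0,1.5]
    - [2,0,0.5]
    - [1,0,0]
    - [0.5,0,0]
    - [0,0,0]
  turn:
    - [0,0,0]
    - [0,0,0]
    - [0,0,0]
    - [0,0,0]
    - [0,0,0]
    - [0,0,0]
    - [0,0,0]
    - [0,0,0]
    - [0,0,0]
    - [0,0,0]
  hand: [1,1,1,1,1,1,1,1,1,1]

```text
clock: 20.95
eef_pos: [567.0, 64.4, 165.8]
tcp_rot: [-1.436, 1.57, -0.033]
force: [1.0, 2.4, -0.4]
gripper_width: 9.4
```

```bash
python3 - <<'E'
from h import *
st();snap('side',(210,130,130,110),6,'pics/p13.png')
E
```

```text
20.95 [567.   64.4 165.8] x [ 0. -0. -1.] z [0.167 0.986 0.   ] F [ 1.   2.4 -0.4] M [ 0.46 -0.12  0.03] w 9.4 q [-0.21  0.49 -0.    2.02  0.    0.63  1.19]
```

View pics/p13.png

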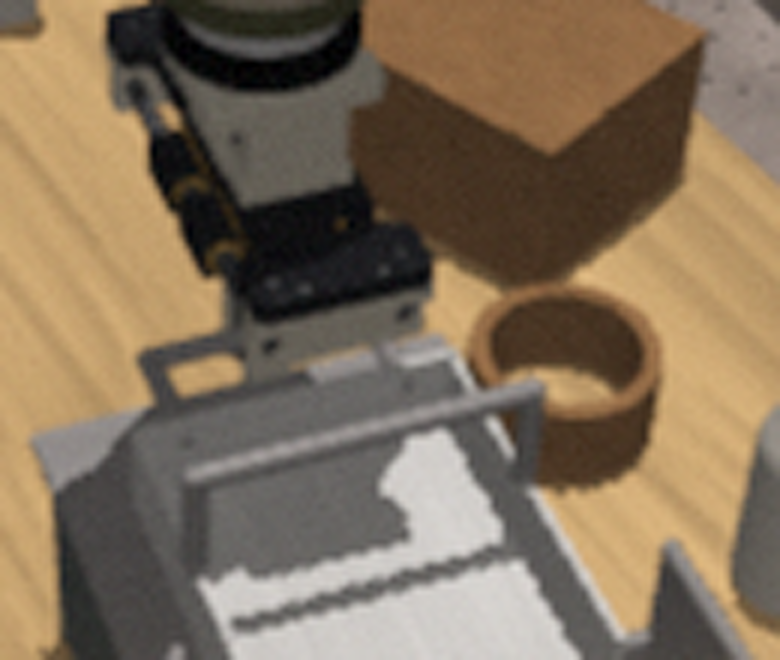

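Tray empty and almost down. Ease it back 3 mm and down 1.5 mm, then let go and retreat upward.

Emit:
jog_arm:
  delta_pos:
    - [0.5,0,1.5]
    - [0.5,0,1.5]
    - [0.5,0,0]
    - [0,0,0]
    - [0,0,0]
  turn:
    - [0,0,0]
    - [0,0,0]
    - [0,0,0]
    - [0,0,0]
    - [0,0,0]
  hand: [1,1,1,1,1]

```text
clock: 21.5
eef_pos: [567.4, 67.1, 164.2]
tcp_rot: [-2.862, 1.57, -1.459]
force: [-0.3, -3.7, 3.0]
gripper_width: 9.3
```

```bash
python3 - <<'E'
from h import *
st()
E
```

```text
21.5 [567.4  67.1 164.2] x [ 0. -0. -1.] z [ 0.167  0.986 -0.   ] F [-0.3 -3.7  3. ] M [-1.07  0.14  0.02] w 9.3 q [-0.22  0.5   0.    2.02  0.    0.63  1.19]
```

Emit:
jog_arm:
  delta_pos:
    - [0,0,0]
    - [0,0,0]
    - [0,0,0]
    - [0,0,0]
    - [-8,0,0]
    - [-20,0,0]
    - [-30,0,0]
    - [-30,0,0]
    - [-30,0,20]
    - [-10,0,40]
  turn:
    - [0,0,0]
    - [0,0,0]
    - [0,0,0]
    - [0,0,0]
    - [0,0,0]
    - [0,0,0]
    - [0,0,0]
    - [0,0,0]
    - [0,0,0]
    - [0,0,0]
  hand: [0.8,0.68,0.68,0.68,0.68,0.68,0.68,0.68,0.68,0.68]

```text
clock: 22.5
eef_pos: [578.7, 124.4, 296.3]
tcp_rot: [-1.409, 1.566, -0.01]
force: [0.2, 0.6, 0.4]
gripper_width: 29.7
```

Emit:
jog_arm:
  delta_pos:
    - [0,0,45]
    - [0,0,45]
    - [0,0,45]
    - [0,0,45]
    - [0,0,30]
    - [0,0,20]
    - [0,0,5]
    - [0,0,0]
  turn:
    - [0,0,0]
    - [0,0,0]
    - [0,0,0]
    - [0,0,0]
    - [0,0,0]
    - [0,0,0]
    - [0,0,0]
    - [0,0,0]
  hand: [0.68,0.68,0.68,0.68,0.68,0.68,0.68,0.68]

```text
clock: 23.3
eef_pos: [616.2, 358.7, 292.1]
tcp_rot: [2.578, 1.57, -2.301]
force: [-0.3, -0.4, 0.7]
gripper_width: 29.6
```

```bash
python3 - <<'E'
from h import *
st();snap('side',(130,120,260,230),2.6,'pics/p14.png');snap('top',(140,110,340,190),2.3,'pics/p14t.png')
E
```

```text
23.3 [616.2 358.7 292.1] x [-0. -0. -1.] z [ 0.165  0.986 -0.   ] F [-0.3 -0.4  0.7] M [-0.05 -0.01  0.03] w 29.6 q [-0.59  0.53 -0.02  1.56  0.01  1.05  0.79]
```

View pics/p14.png

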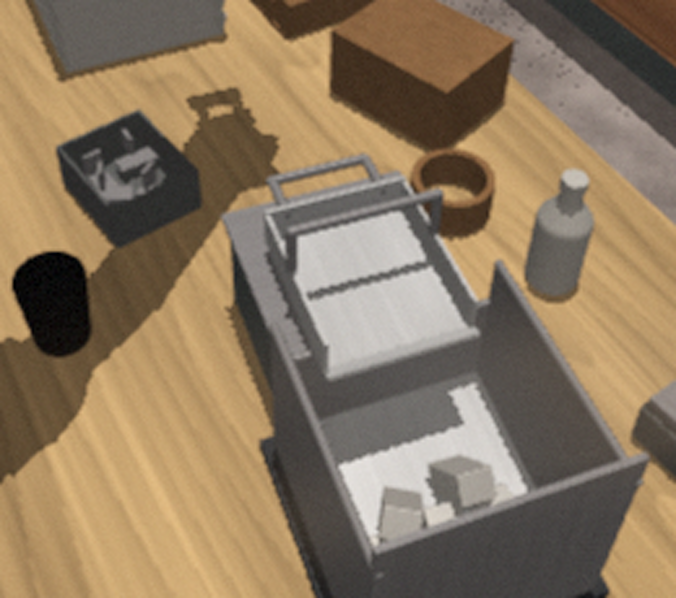

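View pics/p14t.png

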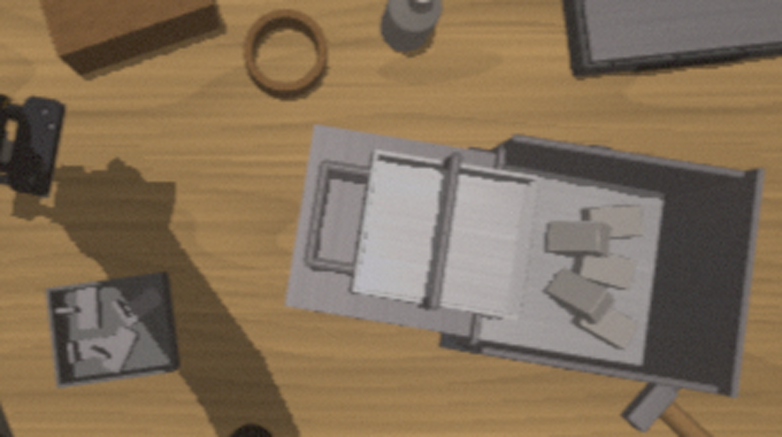

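```bash
python3 - <<'E'
from h import *
snap('side',(210,150,130,110),6,'pics/p15.png')
t=fit({'top':(2.3,140,110,[(373,151,-72,70,55),(353,293,-72,-70,55),(453,157,0,70,100),(432,305,0,-70,100),(325,168,-117,46,45),(312,264,-117,-46,45)])},[548,-44,-1.737],130);print(t)
E
```

```text
top [[-0.0, -0.2], [-0.2, 0.2], [0.9, -0.6], [1.2, 0.8], [-0.8, 0.5], [-1.0, -1.0]]
[548.89038103 -48.76437735  -1.72216739]
```

View pics/p15.png

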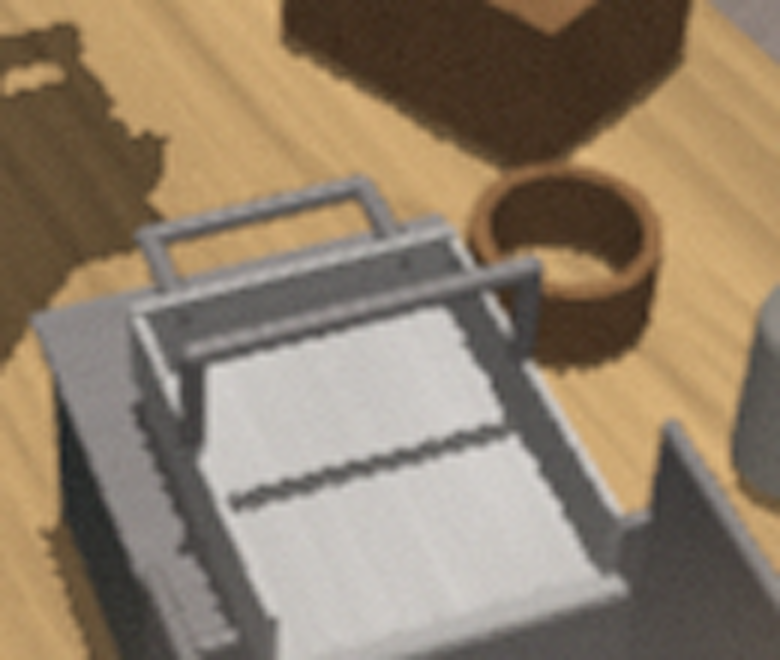

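```bash
python3 - <<'E'
from plant import *
print(sign_off())
E
```

```text
the job is handed in; nothing more can be done
None
```

The job is done and handed in at about 23.5 s, well inside the 64 s limit.

- **Carry:** I lifted the tray by its bail, carried it level and set it on the shelf with the mouth over the rim. I judged the runner edge about 4–5 mm behind the rod, then let go.
- **Tip and return:** I took the rear bar and pushed forward until the runner hooked the rod, at about 9 N. I tipped the tray to roughly 76° by the arm's path, brought it back down, eased it about 3 mm back off the rod, released it and moved clear.

**Last checks:**
- The final top picture shows all five caps in the hopper and the tray empty on the shelf.
- In the final side picture, the tray's rear bar and bail are within about 1 pixel of where they were after the first set-down, so it stands level.
- The bin and tape roll look unmoved in the pictures; I did not measure them.
- The highest force I read was about 10 N, and the readings were only taken at the end of each move.

**Disagreement between cameras:** The two cameras differed by 3–6 mm on the tray's and hopper's starting positions. I used the top view and moved the tray 2 mm further forward to allow for it; the contact with the rod came about 4.7 mm further on, which agreed with that estimate.

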